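# Line up the oil filters and hold the parts chest open

## Robot

A 7-joint arm with a two-finger parallel gripper is mounted at the origin on the work surface. World frame = base frame: x ahead of the robot, y to its left, z up, the work surface at z = 0. Lengths are in m, angles in rad, forces in N, time in s.
With the tool pointing down it reaches from about 0.4 to 0.85 m from the base axis. Payload 4.5 kg.
Tool frame: the origin (TCP) lies midway between the tips of the shut fingers; the grasp point (between the pads) lies 19 mm behind it; y points along the fingers, z is the direction in which the jaws open and shut, and the axes are right-handed (so a half turn about y gives the same grasp; the last joint's range is limited). The gripper opens to 88 mm and grips with 3 to 60 N. Pads are 18 mm wide; open, the fingers measure 123 mm over their backs; the gripper's body (75 mm by 187 mm) begins 45 mm behind the grasp point.
Start: joints at [-1.271, 0.689, -0.195, 1.565, 0.157, 0.902, -0.215], TCP at [0.164, 0.603, 0.239] pointing down, gripper open.
Joint ranges: [-3.01, 3.01], [-0.46, 2.08], [-1.47, 1.51], [0.13, 2.56], [-1, 4.14], [0.04, 2.09], [-2.66, 2.66]. Speed limits (rad/s): [2.57, 2.57, 3.14, 3.14, 3.14, 3.14, 3.14].

## Interface

Orientations are given as a unit quaternion [x, y, z, w].
In Python, from plant import r, snapshot, get_calibration, job, boxes_of gives the robot as it stands. The module is installed in compiled form; this text tells all that it offers.
- The arm moves only by the shell command python3 -m handwheel 'ROWS' [OPENING] [FORCE]. ROWS is JSON, a list that holds one entry, the list of rows, each a list of 6 numbers: the shift along the tool's x, y, z as a fraction of full scale, then the turn, a rotation vector about the tool's x, y, z as a fraction of full scale. In form: [[[x, y, z, wx, wy, wz], ...]]. A call has 1 to 12 rows; each row is the pose to reach, as a shift and turn from the pose commanded when the call began, along the tool's axes at that moment, turning the shorter way round; what a row does not reach only later rows make up. Full scale, the value 1, is 100 cm for a shift and 180 degrees for a turn. A row lasts 1/12 s, in which the tool goes at most 41.7 mm and 7.16 degrees, less where a joint would pass 70% of its speed; a pose out of reach is approached as far as the arm can. A call with a number of a shift or a turn outside -1 to 1 is refused whole. A call with a gripper value outside its range is refused whole. OPENING is the opening, from -1 (shut) to 1 (fully open), set as the call begins (- or left out, the last holds). The fingers move at their own pace and stop on an object; FORCE is the grip in N (left out, the last holds). Time passes only in rows, so rows that repeat a pose let the fingers close. It gives the time, the measured TCP pose, the force and the opening at its end, in the units of the state.
- r.get_state(): the state, without advancing time (a new reading comes with each control period).
- snapshot(name): name is "scene" or "top" or "wrist"; returns the picture (420x560x3 uint8, red, green, blue); there is no depth.
- get_calibration(name): a dict with "fx", "fy", "cx", "cy" (pixels), "T" (4x4, takes a point from camera to world coordinates). Camera axes: x right, y down, z forward; pixel columns grow to the right and rows downward; lengths in m; the calibration is good to about 2 mm. A picture is of the moment at which its call begins: read the wrist's pose just before it. get_calibration takes no time and is no camera call; for the wrist camera it gives the pose at the moment of the call.
- job.finish_job(): hands the job in, once; it reports no verdict.
Trained networks look in the newest picture that a camera, given by its name, has taken for a name from the list of things; names that differ only in an ending like _2 or _b are one class to them, and where a whole thing is asked for, a point or a joint stands for the part that bears it (a point fixed in the world has none). Each returns a list of dicts, best first, with "confidence" (0 to 1); they miss things now and then, are a little off and sometimes report something else, mostly with a low value. They report only what shows in the picture. A call takes as long as a camera call.
- boxes_of(thing, camera): "bbox" ([left, top, right, bottom] in pixels, round what is visible of it).
The state is a dict: "clock": time; "q": joint angles; "qd": joint speeds; "joint_torque": joint torques, N m; "tool_pos": TCP position; "eef_rot": TCP orientation; "contact_force": force on the tool from outside, world axes, zero at the start; "moment": the same for the moment, N m; "opening": opening from 0.0 (shut) to 1.0 (fully open).
Only numpy, scipy, OpenCV 4.12 (cv2) and the standard library are available. Lean on these libraries where they do the work, as an engineer would, in place of code of your own. Each camera call takes 0.05 s, during which the arm holds its last target. There are 200 camera calls.

## Task

Get the oil filters ready for stowing: stand the two that are on the bench upright on the low shelf beside the third one, so that all three form one straight row along the middle of the shelf with less than a finger's width between neighbours. Then lift the lid of the steel chest and hold it 45 degrees open so that a colleague can load it; finish while still holding it there with the fingers, for the lid falls shut when let go. Leave the mug, the jar and the wrench where they are.

Things in the scene. Friction and masses are not known exactly. Their poses are not given: they have to be found in the camera images.
- rack: Low fixed bench shelf: a plywood board 110 (x) by 260 (y) mm, 16 mm thick, its top 60 mm above the bench, on two steel end panels; no back or sides above the board. Origin on the bench under the board's centre; z up, y along the shelf's length (the row runs along y at x = 0), x across it, away from the robot. It stands to the left or to the right of the chest, turned by up to 0.2 rad.
- filter_a: Spin-on oil filter, a white-painted steel canister 54 mm in diameter and 70 mm tall, about 0.22 kg (0.8 to 1.2 times that). Origin at the centre of its underside, z up along its axis. This one already stands on the shelf, on its centre line (within 3 mm), anywhere from the shelf's middle to 70 mm either way along it. It may be nudged.
- filter_b: Oil filter just like filter_a (54 mm diameter, 70 mm tall; origin at the centre of its underside), standing on the bench on the robot's side of the shelf, about 130 to 150 mm from the shelf's centre line and 50 to 100 mm towards one end of it.
- filter_c: Oil filter just like filter_b, standing on the robot's side of the shelf towards its other end.
- chest: Fixed grey sheet-steel parts chest, 220 (x) by 260 (y) by 110 (z) mm, turned by up to 0.15 rad. Origin on the bench under its centre; z up, x from its front (robot's side) to its back, y along its front. Its lid is hinged along the far (+x) top edge.
- lid (a joint): Opening angle of the chest's lid in rad: 0 lying shut and level, grows as its front edge is lifted, 0.785 = 45 degrees; stop at 1.35. It swings freely and always falls shut when let go. The lid is a 220 by 264 by 6 mm steel plate of about 0.45 kg (0.8 to 1.3 times that).
- lid_handle (a point): Middle of the lid's handle: a round steel bar 12 mm thick and 100 mm long along the chest's y, on a post at each end. Its axis is 38 mm above the lid's upper face and 35 mm behind the lid's front edge (154.5 mm above the bench when shut). It turns with the lid; the bar can turn between gripping fingers.
- lid_hinge (a point): Middle of the lid's hinge axis, at the chest's far top edge, 110.5 mm above the bench; the axis runs along the chest's y. With the lid shut the handle's axis lies 185 mm in front of it (chest -x) and 44 mm above it.
- mug: White mug, 85 mm tall, 76 mm in diameter, with a handle, on the bench beyond the shelf; leave alone. Origin at the centre of its underside.
- jar: Amber glass jar with a steel cap, 80 mm tall, 60 mm in diameter, on the bench beyond the chest; leave alone. Origin at the centre of its underside.
- wrench: Steel wrench, 160 mm long, lying on the bench in front of the chest, roughly along its front; leave alone. Origin at its middle.

How it is judged:
On the way:
1. the three filters stand in a row on the shelf, let go, with the lid still shut (x of filter_a in the frame of rack between -0.013 and 0.013 m and y of filter_a in the frame of rack between -0.125 and 0.125 m and z of filter_a in the frame of rack between 0.055 and 0.065 m and angle between each of filter_a, filter_b, filter_c's own z axis and vertical below 0.1 rad and linear speed of each of filter_a, filter_b, filter_c below 0.03 m/s and contact force between each of filter_a, filter_b, filter_c and the arm below 0.1 N and contact force between each of filter_a, filter_b, filter_c and the fingers below 0.1 N and x of filter_b in the frame of rack between -0.013 and 0.013 m and y of filter_b in the frame of rack between -0.125 and 0.125 m and z of filter_b in the frame of rack between 0.055 and 0.065 m and x of filter_c in the frame of rack between -0.013 and 0.013 m and y of filter_c in the frame of rack between -0.125 and 0.125 m and z of filter_c in the frame of rack between 0.055 and 0.065 m and ((horizontal distance between filter_a and filter_b below 0.072 m and horizontal distance between filter_b and filter_c below 0.072 m) or (horizontal distance between filter_a and filter_b below 0.072 m and horizontal distance between filter_a and filter_c below 0.072 m) or horizontal distance between each of filter_a, filter_b and filter_c below 0.072 m) and value of joint lid below 0.1 rad), for 0.2 s.
At the end, for the whole second after the job is handed in: Filters upright, untouched on the shelf in one row: axes within 13 mm of its lengthwise centre line, neighbours' axes under 72 mm apart (gaps under 18 mm). Fingers still hold the lid (over 0.5 N), at rest 40 to 50 degrees open; no filter, mug, jar or wrench touches it (x of filter_a in the frame of rack between -0.013 and 0.013 m and y of filter_a in the frame of rack between -0.125 and 0.125 m and z of filter_a in the frame of rack between 0.055 and 0.065 m and angle between each of filter_a, filter_b, filter_c's own z axis and vertical below 0.1 rad and linear speed of each of filter_a, filter_b, filter_c below 0.03 m/s and contact force between each of filter_a, filter_b, filter_c and the arm below 0.1 N and contact force between each of filter_a, filter_b, filter_c and the fingers below 0.1 N and x of filter_b in the frame of rack between -0.013 and 0.013 m and y of filter_b in the frame of rack between -0.125 and 0.125 m and z of filter_b in the frame of rack between 0.055 and 0.065 m and x of filter_c in the frame of rack between -0.013 and 0.013 m and y of filter_c in the frame of rack between -0.125 and 0.125 m and z of filter_c in the frame of rack between 0.055 and 0.065 m and ((horizontal distance between filter_a and filter_b below 0.072 m and horizontal distance between filter_b and filter_c below 0.072 m) or (horizontal distance between filter_a and filter_b below 0.072 m and horizontal distance between filter_a and filter_c below 0.072 m) or horizontal distance between each of filter_a, filter_b and filter_c below 0.072 m) and value of joint lid between 0.698 and 0.873 rad and velocity of joint lid between -0.08 and 0.08 rad/s and contact force between lid and the fingers above 0.5 N and contact force between lid and filter_a below 0.1 N and contact force between lid and filter_b below 0.1 N and contact force between lid and filter_c below 0.1 N and contact force between lid and mug below 0.1 N and contact force between lid and jar below 0.1 N and contact force between lid and wrench below 0.1 N); the arm keeps its last pose, push and grip.
It fails at once if the mug, jar or wrench is moved more than 30 mm (distance of any of mug, jar, wrench from where it was at the start of the episode above 0.03 m).
It also fails if it takes over 64 s, if anything falls off the work surface, if the arm or the gripper's body presses on something with over 40 N, if the wrist force passes 120 N, or if a joint passes its speed limit or range.

## Working session

There is one attempt and no reset: what is moved stays moved. The work goes in short steps, Python scripts to look and compute and a shell command to move; the robot and the scene stay as the last step left them, time stands still between calls to the robot, and variables do not carry over. Pictures are saved under pics/ and viewed, about 8 in all and at most 12, crops included, and the job is handed in when it is done.

```bash
mkdir -p pics; cat > h.py <<'E'
import numpy as np, cv2
from plant import r, snapshot, get_calibration, job, boxes_of
from scipy.spatial.transform import Rotation as R
def save(n,f):
    im=snapshot(n); cv2.imwrite('pics/'+f,im[:,:,::-1]); return im
def ray(n,u,v,z,c=None):
    c=c or get_calibration(n); T=np.array(c['T'])
    d=T[:3,:3]@[(u-c['cx'])/c['fx'],(v-c['cy'])/c['fy'],1]; o=T[:3,3]
    return o+d*(z-o[2])/d[2]
def proj(n,p):
    c=get_calibration(n); T=np.array(c['T']); q=T[:3,:3].T@(np.array(p)-T[:3,3])
    return np.array([c['fx']*q[0]/q[2]+c['cx'],c['fy']*q[1]/q[2]+c['cy']])
def st():
    s=r.get_state(); return np.array(s['tool_pos']),R.from_quat(s['eef_rot']),s
def delta(p,yaw=None):
    """shift in tool axes, fraction of full scale; p world"""
    t,q,s=st(); return np.round(q.inv().apply(np.array(p)-t),4)
E
python3 - <<'E'
from h import *
np.set_printoptions(precision=3,suppress=True)
a=save('top','t0.png'); 
for n in ['rack','filter_a','chest','lid_handle','mug','jar','wrench']:
    print(n,[(np.round(b['bbox']),round(b['confidence'],2)) for b in boxes_of(n,'top')][:4])
b=save('scene','s0.png')
cv2.imwrite('pics/c0.png',cv2.resize(np.vstack([a,b]),None,fx=.7,fy=.7)[:,:,::-1])
p,q,s=st(); print(p,q.as_matrix(),s)
c=get_calibration('top');print(c)
E
```

```text
rack [(array([392., 278., 422., 303.]), 0.22)]
filter_a [(array([361., 210., 394., 238.]), 0.91), (array([390., 278., 421., 303.]), 0.65), (array([332., 279., 355., 306.]), 0.63)]
chest [(array([101., 166., 240., 283.]), 0.73), (array([103., 170., 234., 282.]), 0.42)]
lid_handle [(array([102., 170., 236., 288.]), 0.91), (array([158., 142., 192., 173.]), 0.53)]
mug [(array([343., 147., 399., 192.]), 0.6)]
jar [(array([156., 142., 190., 171.]), 0.97)]
wrench [(array([150., 301., 224., 322.]), 0.86), (array([104., 172., 235., 283.]), 0.62)]
[0.164 0.603 0.239] [[ 0.965 -0.     0.263]
 [-0.263 -0.     0.965]
 [ 0.    -1.    -0.   ]] {'clock': 0.45, 'q': array([-1.271,  0.689, -0.195,  1.565,  0.157,  0.903, -0.215]), 'qd': array([ 0.   , -0.   ,  0.   , -0.001,  0.001,  0.001, -0.   ]), 'joint_torque': array([  0.001, -52.702,  -1.266, -15.356,  -0.052,   0.001,   0.   ]), 'tool_pos': array([0.164, 0.603, 0.239]), 'eef_rot': array([ 0.701, -0.094,  0.094, -0.701]), 'contact_force': array([ 0.492,  0.19 , -0.144]), 'moment': array([-0.014, -0.004,  0.006]), 'opening': 1.0029795303116094}
{'fx': 532.5517599746462, 'fy': 532.5517599746462, 'cx': 271.7239512327529, 'cy': 221.39973126539059, 'T': array([[ 0.025, -0.998,  0.063,  0.541],
       [-0.999, -0.024,  0.023, -0.02 ],
       [-0.021, -0.064, -0.998,  1.176],
       [ 0.   ,  0.   ,  0.   ,  1.   ]])}
```

View pics/t0.png

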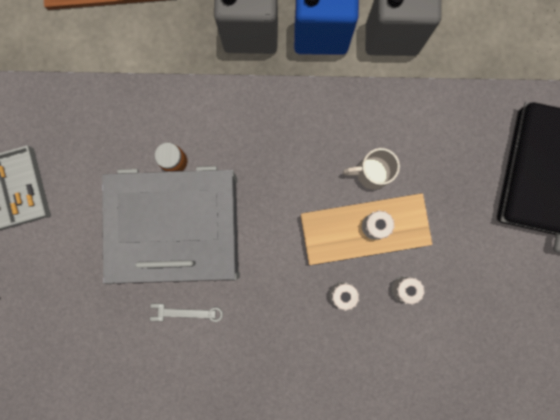

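View pics/s0.png

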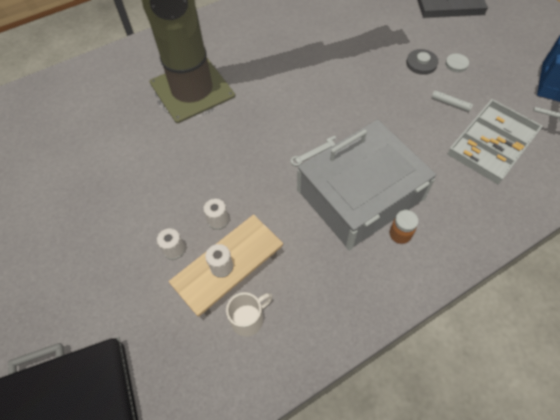

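The top view shows the rack (board corners about (302,213), (425,195), (431,243), (308,263)) with filter_a at (380,225) and bench filters at (345,297) and (411,291). The chest is on the left, its handle running from (137,265) to (192,263). The scene view agrees.

```bash
python3 - <<'E'
from h import *
np.set_printoptions(precision=4,suppress=True)
im=cv2.imread('pics/t0.png'); hsv=cv2.cvtColor(im,cv2.COLOR_BGR2HSV)
m=cv2.inRange(hsv,(8,90,90),(28,255,255)); m[:,:290]=0; m[:180]=0;m[280:]=0;m[:,450:]=0
m=cv2.morphologyEx(m,cv2.MORPH_OPEN,np.ones((3,3)))
pts=cv2.findNonZero(m); rc=cv2.boxPoints(cv2.minAreaRect(cv2.convexHull(pts))); print(rc)
w=np.array([ray('top',u,v,.06) for u,v in rc]); print('rack c',w.mean(0)); 
e=[w[1]-w[0],w[2]-w[1]]; print([np.linalg.norm(x) for x in e]); 
L=max(e,key=np.linalg.norm); L=L*np.sign(L[1]); th=np.arctan2(-L[0],L[1]); print('rack yaw',th)
R2=np.array([[np.cos(th),-np.sin(th)],[np.sin(th),np.cos(th)]]); C=w.mean(0)[:2]
# filters: white top
for (u,v),h in zip([(380,225),(345,297),(411,291)],[.13,.07,.07]):
    g=hsv[v-17:v+18,u-17:u+18]; mm=((g[...,2]>150)&(g[...,1]<70)).astype(np.uint8)
    n,l,s,c=cv2.connectedComponentsWithStats(mm); k=1+np.argmax(s[1:,4]); print(s[k], c[k]+[u-17,v-17])
    p=ray('top',u,v,h); print(p, 'rackframe',R2.T@(p[:2]-C))
for u,v in[(137,265),(192,263)]: print('handle',ray('top',u,v,.1545))
for u,v in[(103,171),(234,169),(236,281),(104,283)]: print('lid',ray('top',u,v,.1165))
for u,v in[(345,173),(375,172),(157,313),(217,314)]: print('mugh/mug/wr',ray('top',u,v,.05 if u>300 else 0.005))
p=cv2.resize(im[180:320,290:450],None,fx=5,fy=5,interpolation=cv2.INTER_CUBIC);cv2.imwrite('pics/z.png',cv2.resize(p,(686,600)))
E
```

```text
[[300.0811 213.4865]
 [423.     193.    ]
 [431.5676 244.4054]
 [308.6486 264.8919]]
rack c [ 0.6009 -0.191   0.06  ]
[np.float64(0.2609492793098876), np.float64(0.10878417218603237)]
rack yaw 0.18907594870681074
[  4   3  27  28 518] [379.8938 224.1448]
[ 0.6054 -0.208   0.13  ] rackframe [ 0.0012 -0.0175]
[  4   3  28  28 492] [345.5793 296.498 ]
[ 0.459  -0.1489  0.07  ] rackframe [-0.1314  0.068 ]
[  4   3  27  28 499] [411.0361 290.4389]
[ 0.4748 -0.2838  0.07  ] rackframe [-0.1412 -0.0675]
handle [0.5157 0.2608 0.1545]
handle [0.5223 0.1548 0.1545]
lid [0.7022 0.3481 0.1165]
lid [0.712  0.0831 0.1165]
lid [0.4882 0.0725 0.1165]
lid [0.4774 0.3359 0.1165]
mugh/mug/wr [ 0.7192 -0.147   0.05  ]
mugh/mug/wr [ 0.7228 -0.2104  0.05  ]
mugh/mug/wr [0.4084 0.2535 0.005 ]
mugh/mug/wr [0.4099 0.1217 0.005 ]
```

View pics/z.png

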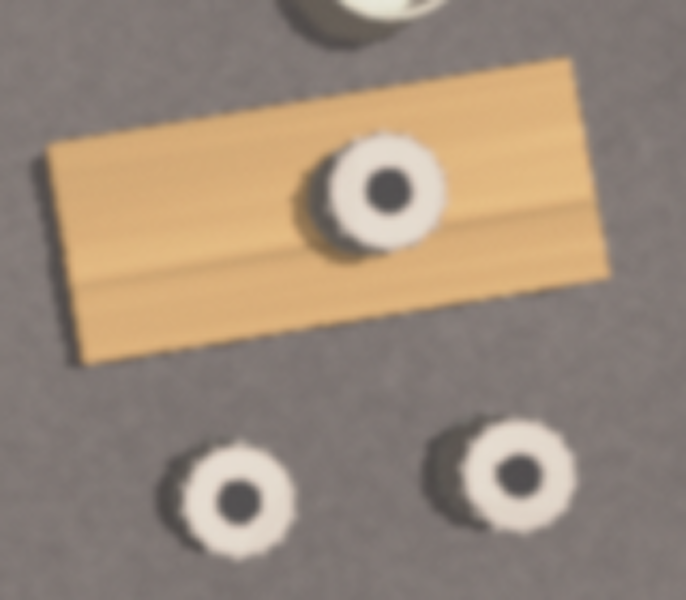

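```bash
cat >> h.py <<'E'
def go(p,az=None,rot=None):
    """rows' 6 numbers to reach p with tool z at azimuth az (deg), tool y down"""
    t,q,s=st(); d=q.inv().apply(np.array(p)-t); w=np.zeros(3)
    if rot is None and az is not None:
        a=np.radians(az); z=np.array([np.cos(a),np.sin(a),0]); y=np.array([0,0,-1.]); rot=R.from_matrix(np.c_[np.cross(y,z),y,z])
    if rot is not None: w=(q.inv()*rot).as_rotvec()/np.pi
    print('rel',np.round(np.r_[d,w],4),'n',np.ceil(np.linalg.norm(d)/.0417),np.ceil(np.linalg.norm(w)*180/7.16))
def rk(x,y,z=0):
    t=.189; return np.array([.601+x*np.cos(t)-y*np.sin(t),-.1925+x*np.sin(t)+y*np.cos(t),z])
E
python3 -c "
from h import *
go((.48,.3,.28),40); go((.47,-.149,.22),10.8)"
```

```text
rel [ 0.3844 -0.0413 -0.2095  0.      0.1932  0.    ] n 11.0 5.0
rel [ 0.4926  0.0187 -0.6453  0.      0.3554  0.    ] n 20.0 9.0
```

```bash
python3 -m handwheel '[[[0.384,-0.041,-0.21,0,0.193,0],[0.384,-0.041,-0.21,0,0.193,0],[0.384,-0.041,-0.21,0,0.193,0],[0.384,-0.041,-0.21,0,0.193,0],[0.384,-0.041,-0.21,0,0.193,0],[0.384,-0.041,-0.21,0,0.193,0],[0.384,-0.041,-0.21,0,0.193,0],[0.384,-0.041,-0.21,0,0.193,0],[0.384,-0.041,-0.21,0,0.193,0],[0.384,-0.041,-0.21,0,0.193,0],[0.384,-0.041,-0.21,0,0.193,0]]]' 1 20
python3 -c "
from h import *
go((.459,-.149,.2),10.8)"
```

```text
clock: 1.37
tool_pos: [0.4836, 0.2946, 0.2804]
eef_rot: [0.64, -0.299, 0.302, -0.64]
contact_force: [0.9, -0.3, 0.3]
opening: 1.003
rel [ 0.3254  0.0812 -0.3022 -0.0006  0.1604  0.001 ] n 11.0 5.0
```

```bash
python3 -m handwheel '[[[0.325,0.081,-0.302,0,0.16,0],[0.325,0.081,-0.302,0,0.16,0],[0.325,0.081,-0.302,0,0.16,0],[0.325,0.081,-0.302,0,0.16,0],[0.325,0.081,-0.302,0,0.16,0],[0.325,0.081,-0.302,0,0.16,0],[0.325,0.081,-0.302,0,0.16,0],[0.325,0.081,-0.302,0,0.16,0],[0.325,0.081,-0.302,0,0.16,0],[0.325,0.081,-0.302,0,0.16,0],[0.325,0.081,-0.302,0,0.16,0],[0.325,0.081,-0.302,0,0.16,0]]]'
python3 - <<'E'
from h import *
np.set_printoptions(precision=4,suppress=True)
im=save('wrist','w1.png'); c=get_calibration('wrist'); print(c['T'])
for b in boxes_of('filter_b','wrist')[:4]:
    x=b['bbox']; print(np.round(x),b['confidence'], ray('wrist',(x[0]+x[2])/2,(x[1]+x[3])/2,.07))
go((.459,-.149,.031),10.8)
E
```

```text
clock: 2.37
tool_pos: [0.4556, -0.1521, 0.1981]
eef_rot: [0.545, -0.451, 0.453, -0.542]
contact_force: [0.5, -0.3, 0.4]
opening: 0.999
[[ 0.9823  0.1783  0.058   0.4416]
 [ 0.1875 -0.9332 -0.3064 -0.0688]
 [-0.0005  0.3119 -0.9501  0.3437]
 [ 0.      0.      0.      1.    ]]
[260. 160. 315. 227.] 0.86 [ 0.4656 -0.1389  0.07  ]
[391. 249. 453. 306.] 0.69 [ 0.625  -0.2023  0.07  ]
[250. 262. 300. 312.] 0.6 [ 0.4732 -0.2435  0.07  ]
rel [0.0042 0.1676 0.0012 0.     0.0011 0.    ] n 5.0 1.0
```

View pics/w1.png

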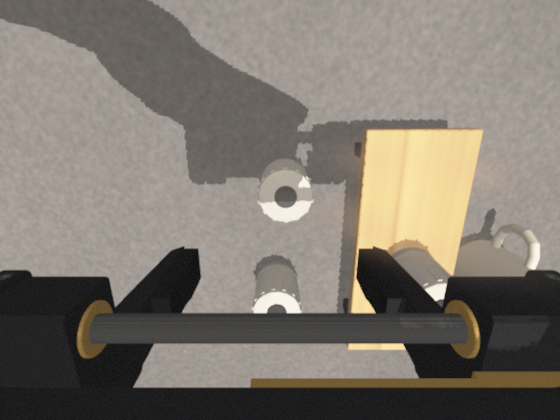

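The wrist view shows filter_b's top face centred at about (286,197), its hole in the same place, and the shelf to the right.

```bash
python3 -c "
from h import *
print(ray('wrist',286,197,.07)); print(ray('wrist',277,311,.07));print(proj('wrist',(.459,-.149,.07)))
for u,v in [(366,129),(482,129)]: print(ray('wrist',u,v,.06))
for y in (.13,): print(rk(-.055,y),rk(.055,y))
print(st()[0]);go((.459,-.15,.031),10.8)"
```

```text
[ 0.46475346 -0.14253855  0.07      ]
[ 0.48131533 -0.27359433  0.07      ]
[278.90848593 202.15144232]
[ 0.5259017  -0.06597996  0.06      ]
[ 0.63262111 -0.04511756  0.06      ]
[ 0.52255542 -0.07514819  0.        ] [ 0.63059661 -0.05448174  0.        ]
[ 0.45702224 -0.14507803  0.19855426]
rel [0.0052 0.1676 0.001  0.     0.0011 0.    ] n 5.0 1.0
```

```bash
python3 -m handwheel '[[[0,0.1,0.002,0,0,0],[0,0.1,0.002,0,0,0],[0,0.1,0.002,0,0,0],[0,0.168,0.002,0,0,0],[0,0.168,0.002,0,0,0],[0,0.168,0.002,0,0,0],[0,0.168,0.002,0,0,0],[0,0.168,0.002,0,0,0],[0,0.168,0.002,0,0,0]]]'
python3 -c "
from h import *
print(st()[0]);go((.461,-.149,.031),10.8)"
```

```text
clock: 3.22
tool_pos: [0.4606, -0.1428, 0.0326]
eef_rot: [-0.546, 0.447, -0.449, 0.547]
contact_force: [-0.2, 0.5, 0.0]
opening: 1.0
[ 0.46064645 -0.14284194  0.03256243]
rel [ 0.0061  0.0016 -0.0009 -0.001   0.0027  0.0003] n 1.0 1.0
```

```bash
python3 -m handwheel '[[[0.006,0.001,0,0,0,0],[0.006,0.001,0,0,0,0],[0.006,0.001,0,0,0,0]]]'
python3 -m handwheel '[[[0,0,0,0,0,0],[0,0,0,0,0,0],[0,0,0,0,0,0],[0,0,0,0,0,0],[0,0,0,0,0,0],[0,0,0,0,0,0],[0,0,0,0,0,0],[0,0,0,0,0,0]]]' -1 25
python3 -c "
from h import *
print(st()[0]);go((.461,-.149,.14),10.8);p=rk(0,.047,.15);print(p);go(p,10.8)"
```

```text
clock: 3.47
tool_pos: [0.4611, -0.1498, 0.0306]
eef_rot: [-0.546, 0.448, -0.45, 0.547]
contact_force: [0.6, 0.4, 0.2]
opening: 0.999
clock: 4.13
tool_pos: [0.4607, -0.1489, 0.0297]
eef_rot: [-0.546, 0.449, -0.449, 0.547]
contact_force: [1.0, 0.4, -1.0]
opening: 0.605
[ 0.46070741 -0.14890965  0.02966922]
rel [ 1.000e-04 -1.103e-01  3.000e-04 -1.000e-04  2.400e-03 -0.000e+00] n 3.0 1.0
[ 0.59216979 -0.14633695  0.15      ]
rel [ 2.310e-02 -1.203e-01  1.295e-01 -1.000e-04  2.400e-03 -0.000e+00] n 5.0 1.0
```

```bash
python3 -m handwheel '[[[0,-0.04,0,0,0,0],[0,-0.08,0,0,0,0],[0,-0.12,0,0,0,0],[0.023,-0.12,0.04,0,0.002,0],[0.023,-0.12,0.08,0,0.002,0],[0.023,-0.12,0.11,0,0.002,0],[0.023,-0.12,0.13,0,0.002,0],[0.023,-0.12,0.13,0,0.002,0],[0.023,-0.12,0.13,0,0.002,0],[0.023,-0.12,0.13,0,0.002,0],[0.023,-0.12,0.13,0,0.002,0]]]'
python3 -c "
from h import *
np.set_printoptions(suppress=True,precision=4)
t=st()[0];print(t);p=rk(0,.047,.0915);go(p,10.8);save('top','t1.png')
for b in boxes_of('filter_b','top')[:4]:
  x=b['bbox'];print(np.round(x),b['confidence'])"
```

```text
clock: 5.05
tool_pos: [0.5904, -0.1469, 0.1492]
eef_rot: [0.546, -0.451, 0.45, -0.544]
contact_force: [0.3, -0.0, -1.9]
opening: 0.604
[ 0.5904 -0.1469  0.1492]
rel [-0.0002  0.0577  0.002   0.001   0.     -0.0001] n 2.0 1.0
```

```bash
python3 -m handwheel '[[[0,0.03,0.002,0,0,0],[0,0.05,0.002,0,0,0],[0,0.055,0.002,0,0,0],[0,0.058,0.002,0,0,0],[0,0.059,0.002,0,0,0],[0,0.059,0.002,0,0,0],[0,0.059,0.002,0,0,0]]]'
python3 -c "
from h import *
print(st()[0],st()[2]['contact_force'])"
```

```text
clock: 5.73
tool_pos: [0.5952, -0.1461, 0.0919]
eef_rot: [-0.545, 0.45, -0.451, 0.545]
contact_force: [0.5, -0.0, -2.0]
opening: 0.603
[ 0.59515221 -0.14613986  0.09185384] [ 0.48222053 -0.0154654  -2.0149833 ]
```

```bash
python3 -m handwheel '[[[0,0.0015,-0.003,0,0,0],[0,0.0015,-0.003,0,0,0],[0,0.0025,-0.003,0,0,0],[0,0.0025,-0.003,0,0,0]]]'
python3 -m handwheel '[[[0,0,0,0,0,0],[0,0,0,0,0,0],[0,0,0,0,0,0],[0,0,0,0,0,0]]]' 0.6
python3 -m handwheel '[[[0,-0.04,0,0,0,0],[0,-0.08,0,0,0,0],[0,-0.11,0,0,0,0],[0,-0.11,0,0,0,0]]]'
python3 -c "
from h import *
p=st()[0];print(p);go((.475,-.284,p[2]),10.8);go((.475,-.284,.031),10.8)"
```

```text
clock: 6.07
tool_pos: [0.5911, -0.1468, 0.0897]
eef_rot: [0.545, -0.45, 0.451, -0.545]
contact_force: [-3.5, 0.5, 8.7]
opening: 0.605
clock: 6.4
tool_pos: [0.5917, -0.1464, 0.0883]
eef_rot: [-0.545, 0.45, -0.45, 0.545]
contact_force: [0.0, -0.1, 1.2]
opening: 0.796
clock: 6.73
tool_pos: [0.5955, -0.1475, 0.2045]
eef_rot: [-0.543, 0.447, -0.454, 0.547]
contact_force: [1.4, -0.1, 1.0]
opening: 0.795
[ 0.59550737 -0.14749466  0.20445441]
rel [ 0.1114 -0.0011 -0.144  -0.0035  0.0003  0.0014] n 5.0 1.0
rel [ 0.1106  0.1723 -0.146  -0.0035  0.0003  0.0014] n 7.0 1.0
```

```bash
python3 -m handwheel '[[[0.113,0,-0.141,0,0,0],[0.113,0,-0.141,0,0,0],[0.113,0,-0.141,0,0,0],[0.113,0,-0.141,0,0,0],[0.113,0,-0.141,0,0,0],[0.113,0.03,-0.141,0,0,0],[0.113,0.06,-0.141,0,0,0],[0.113,0.06,-0.141,0,0,0],[0.113,0.06,-0.141,0,0,0],[0.113,0.06,-0.141,0,0,0]]]' 1
python3 -c "
from h import *
p=st()[0];print(p);go((.475,-.284,.031),10.8)
save('wrist','w2.png')"
```

```text
clock: 7.57
tool_pos: [0.475, -0.284, 0.1389]
eef_rot: [-0.545, 0.45, -0.451, 0.545]
contact_force: [0.1, 0.1, -0.3]
opening: 1.001
[ 0.47497975 -0.28399454  0.138932  ]
rel [-0.000e+00  1.079e-01 -1.000e-04 -3.000e-04  6.000e-04  1.000e-04] n 3.0 1.0
```

View pics/w2.png

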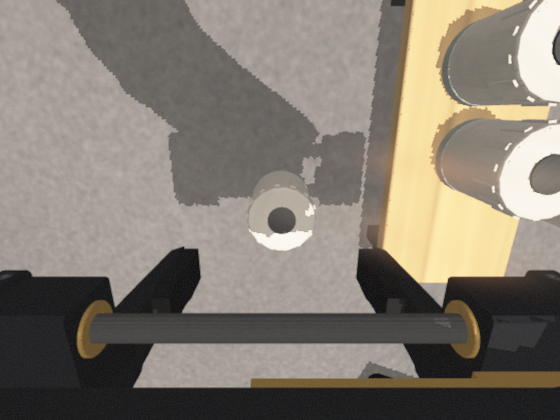

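The wrist view shows filter_c at (281,217) between the fingers. Filters b and a stand side by side on the shelf at upper right.

```bash
python3 -c "
from h import *
print(ray('wrist',281,217,.07));print(st()[0])
for u,v in [(548,176)]: print(ray('wrist',u,v,.13), rk(0,-.016))"
python3 -m handwheel '[[[0,0.04,0,0,0,0],[0,0.08,0,0,0,0],[0,0.108,0,0,0,0],[0,0.108,0,0,0,0],[0,0.108,0,0,0,0],[0,0.108,0,0,0,0]]]'
```

```text
[ 0.47775862 -0.28184717  0.07      ]
[ 0.47539067 -0.28417792  0.13942892]
[ 0.6093148  -0.21018237  0.13      ] [ 0.60400603 -0.20821508  0.        ]
clock: 8.12
tool_pos: [0.4758, -0.2847, 0.0323]
eef_rot: [-0.545, 0.449, -0.452, 0.545]
contact_force: [-0.4, -0.1, -0.4]
opening: 0.994
```

```bash
python3 -m handwheel '[[[0,0,0,0,0,0],[0,0,0,0,0,0],[0,0,0,0,0,0],[0,0,0,0,0,0],[0,0,0,0,0,0],[0,0,0,0,0,0],[0,0,0,0,0,0]]]' -1 25
python3 -c "
from h import *
p=rk(0,-.0805,.15);print(p);go(p,10.8)"
```

```text
clock: 8.7
tool_pos: [0.4757, -0.2841, 0.0308]
eef_rot: [-0.545, 0.449, -0.451, 0.546]
contact_force: [1.2, 1.0, 5.4]
opening: 0.606
[ 0.61612408 -0.2715665   0.15      ]
rel [ 0.0143 -0.1188  0.1406 -0.0008  0.0005  0.0004] n 5.0 1.0
```

```bash
python3 -m handwheel '[[[0,-0.04,0,0,0,0],[0,-0.08,0,0,0,0],[0,-0.12,0,0,0,0],[0.014,-0.12,0.04,0,0,0],[0.014,-0.12,0.08,0,0,0],[0.014,-0.12,0.12,0,0,0],[0.014,-0.12,0.141,0,0,0],[0.014,-0.12,0.141,0,0,0],[0.014,-0.12,0.141,0,0,0],[0.014,-0.12,0.141,0,0,0]]]'
python3 -m handwheel '[[[0,0.03,0,0,0,0],[0,0.05,0,0,0,0],[0,0.056,0,0,0,0],[0,0.058,0,0,0,0],[0,0.058,0,0,0,0]]]'
python3 -c "
from h import *
t=st()[0];print(t);p=rk(0,-.0805,.092);go(p,10.8)"
```

```text
clock: 9.53
tool_pos: [0.613, -0.2716, 0.149]
eef_rot: [0.546, -0.452, 0.449, -0.544]
contact_force: [0.2, -0.7, -3.3]
opening: 0.606
clock: 9.95
tool_pos: [0.6142, -0.272, 0.0921]
eef_rot: [0.545, -0.451, 0.45, -0.544]
contact_force: [0.1, 0.5, -3.3]
opening: 0.608
[ 0.61416445 -0.27202273  0.09213797]
rel [-0.0001  0.0001  0.002   0.0005 -0.     -0.    ] n 1.0 1.0
```

```bash
python3 -m handwheel '[[[0,0.001,0.001,0,0,0],[0,0.002,0.001,0,0,0],[0,0.0025,0.001,0,0,0],[0,0.0025,0.001,0,0,0]]]'
python3 -m handwheel '[[[0,0,0,0,0,0],[0,0,0,0,0,0],[0,0,0,0,0,0],[0,0,0,0,0,0]]]' 0.6
python3 -m handwheel '[[[0,-0.04,0,0,0,0],[0,-0.08,0,0,0,0],[0,-0.12,0,0,0,0],[0,-0.16,0,0,0,0],[0,-0.16,0,0,0,0],[0,-0.16,0,0,0,0]]]'
python3 - <<'E'
from h import *
np.set_printoptions(precision=4,suppress=True)
print(st()[0]); save('top','t2.png');im=save('scene','s2.png')
for b in boxes_of('filter_b','scene')[:4]: print(np.round(b['bbox']),b['confidence'])
cv2.imwrite('pics/z2.png',cv2.resize(im[180:350,130:330],None,fx=3,fy=3)[:,:,::-1])
E
```

```text
clock: 10.28
tool_pos: [0.6171, -0.2713, 0.0908]
eef_rot: [-0.545, 0.45, -0.451, 0.545]
contact_force: [0.3, -0.6, 2.8]
opening: 0.605
clock: 10.62
tool_pos: [0.6165, -0.2709, 0.0897]
eef_rot: [-0.545, 0.45, -0.45, 0.545]
contact_force: [-0.3, -1.1, -0.1]
opening: 0.797
clock: 11.12
tool_pos: [0.6179, -0.2717, 0.2527]
eef_rot: [-0.544, 0.448, -0.453, 0.546]
contact_force: [0.2, 1.0, -0.3]
opening: 0.801
[ 0.6179 -0.2717  0.2527]
[208. 245. 234. 277.] 0.95
[180. 267. 208. 292.] 0.89
[222. 224. 253. 258.] 0.85
```

View pics/z2.png

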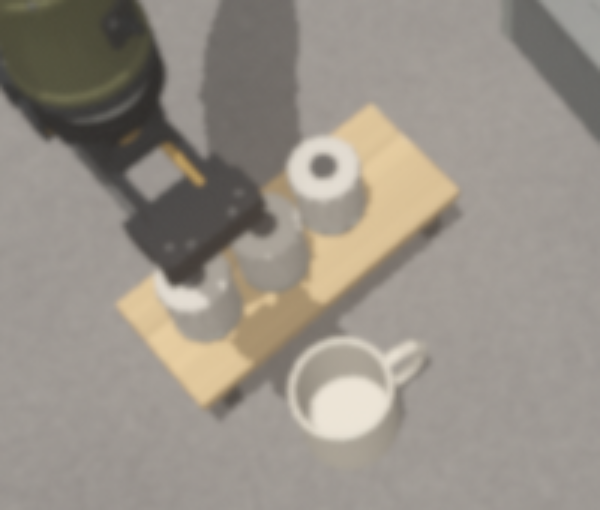

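View pics/t2.png

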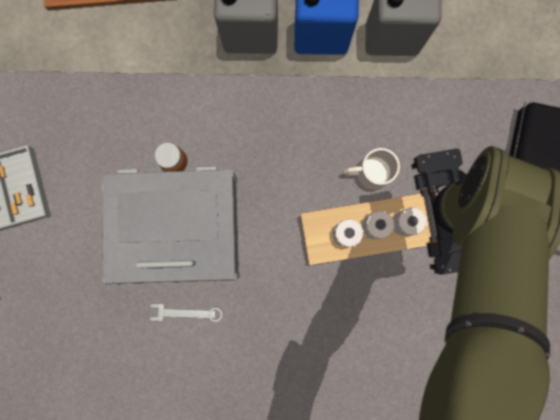

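```bash
python3 - <<'E'
from h import *
np.set_printoptions(precision=4,suppress=True)
t=.189;R2=np.array([[np.cos(t),np.sin(t)],[-np.sin(t),np.cos(t)]])
for u,v in[(349,233),(380,225),(412,222)]: print(R2@(ray('top',u,v,.13)-rk(0,0))[:2])
print(st()[0]);go((.519,.2075,.25),2.9)
E
```

```text
[-0.0041  0.0464]
[ 0.0014 -0.016 ]
[-0.0031 -0.0786]
[ 0.6154 -0.2705  0.2481]
rel [-0.4876 -0.001  -0.0044  0.0009  0.0443 -0.0005] n 12.0 2.0
```

The filters sit at rack y = +46, -16 and -79 mm, and x is within 4 mm of the centre line, so the row is good. Next is the lid handle.

```bash
python3 -m handwheel '[[[-0.488,-0.002,-0.006,0,0.044,0],[-0.488,-0.002,-0.006,0,0.044,0],[-0.488,-0.002,-0.006,0,0.044,0],[-0.488,-0.002,-0.006,0,0.044,0],[-0.488,-0.002,-0.006,0,0.044,0],[-0.488,-0.002,-0.006,0,0.044,0],[-0.488,-0.002,-0.006,0,0.044,0],[-0.488,-0.002,-0.006,0,0.044,0],[-0.488,-0.002,-0.006,0,0.044,0],[-0.488,-0.002,-0.006,0,0.044,0],[-0.488,-0.002,-0.006,0,0.044,0],[-0.488,-0.002,-0.006,0,0.044,0]]]' 0.4
python3 -m handwheel '[[[0,0,0,0,0,0],[0,0,0,0,0,0],[0,0,0,0,0,0],[0,0,0,0,0,0]]]'
python3 - <<'E'
from h import *
save('wrist','w3.png'); go((.519,.2075,.1355),2.9); print(st()[0],proj('wrist',(.519,.2075,.1545)))
E
```

```text
clock: 12.27
tool_pos: [0.5159, 0.2114, 0.25]
eef_rot: [0.515, -0.487, 0.485, -0.513]
contact_force: [-0.0, -0.9, -0.5]
opening: 0.703
clock: 12.6
tool_pos: [0.5187, 0.2048, 0.251]
eef_rot: [0.513, -0.488, 0.488, -0.511]
contact_force: [-0.2, -0.7, -0.2]
opening: 0.7
rel [-0.0029  0.1157  0.0004  0.0003 -0.0008  0.0005] n 3.0 1.0
[0.51881144 0.20477114 0.25122846] [278.05605914 205.2281942 ]
```

View pics/w3.png

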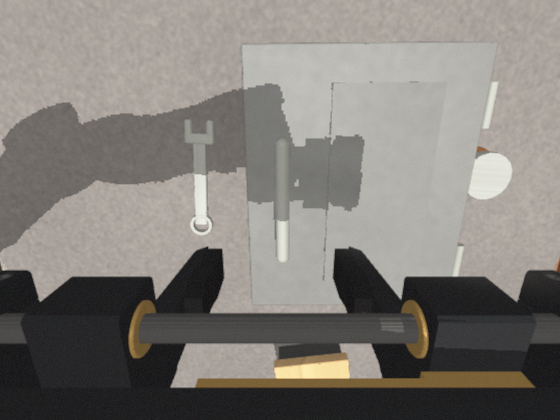

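The wrist view shows the handle from (283,141) to (282,261), parallel to the pads and within about 2 mm of where I predicted. I'll descend and grip.

```bash
python3 -m handwheel '[[[-0.003,0.04,0.002,0,0,0],[-0.003,0.08,0.002,0,0,0],[-0.003,0.1,0.002,0,0,0],[-0.003,0.115,0.002,0,0,0],[-0.003,0.115,0.002,0,0,0],[-0.003,0.115,0.002,0,0,0]]]'
python3 -m handwheel '[[[0,0,0,0,0,0],[0,0,0,0,0,0],[0,0,0,0,0,0],[0,0,0,0,0,0],[0,0,0,0,0,0],[0,0,0,0,0,0],[0,0,0,0,0,0],[0,0,0,0,0,0],[0,0,0,0,0,0],[0,0,0,0,0,0]]]' -1 25
python3 - <<'E'
from h import *
print(st()[0])
a=np.arctan2(44,185)
for k in range(0,13):
    f=np.radians(45*k/12); tau=f/2
    X=.1902*(np.cos(a)-np.cos(a+f)); Z=.1902*(np.sin(a+f)-np.sin(a))
    X-=.019*np.sin(tau); Z+=.019*(1-np.cos(tau))
    print(k,'y',round(-Z,4),'z',round(X,4),'wx',round(-tau/np.pi,4))
E
```

```text
clock: 13.15
tool_pos: [0.5204, 0.2088, 0.1364]
eef_rot: [0.513, -0.488, 0.487, -0.512]
contact_force: [0.5, -1.6, 0.5]
opening: 0.701
clock: 13.98
tool_pos: [0.5218, 0.2104, 0.1369]
eef_rot: [-0.512, 0.486, -0.488, 0.514]
contact_force: [4.6, 0.3, -2.1]
opening: 0.116
[0.52177327 0.2104468  0.13689532]
0 y -0.0 z 0.0 wx -0.0
1 y -0.012 z 0.0027 wx -0.0104
2 y -0.0238 z 0.0061 wx -0.0208
3 y -0.0353 z 0.0103 wx -0.0312
4 y -0.0466 z 0.0152 wx -0.0417
5 y -0.0574 z 0.0209 wx -0.0521
6 y -0.0678 z 0.0272 wx -0.0625
7 y -0.0778 z 0.0342 wx -0.0729
8 y -0.0873 z 0.0419 wx -0.0833
9 y -0.0962 z 0.0501 wx -0.0938
10 y -0.1046 z 0.0589 wx -0.1042
11 y -0.1123 z 0.0682 wx -0.1146
12 y -0.1194 z 0.078 wx -0.125
```

```bash
python3 -m handwheel '[[[0,-0.006,0.001,-0.005,0,0],[0,-0.012,0.003,-0.01,0,0],[0,-0.018,0.0045,-0.015,0,0],[0,-0.024,0.006,-0.021,0,0],[0,-0.03,0.008,-0.026,0,0],[0,-0.035,0.01,-0.031,0,0],[0,-0.041,0.0125,-0.036,0,0],[0,-0.0465,0.015,-0.042,0,0],[0,-0.052,0.018,-0.047,0,0],[0,-0.0575,0.021,-0.052,0,0],[0,-0.0575,0.021,-0.052,0,0],[0,-0.0575,0.021,-0.052,0,0]]]'
python3 - <<'E'
from h import *
p,q,s=st(); print(p,s['contact_force'],s['opening'])
a=np.arctan2(44,185); g=p-.019*q.as_matrix()[:,1]
print('grasp',g,'lid angle deg by height',np.degrees(np.arcsin((g[2]-.1105)/.1902)-a))
# remaining steps in current tool axes
tau0=np.radians(.052*180); f0=np.radians(18.75)
for f in np.radians([22.5,26.25,30,33.75,37.5,41.25,45]):
    X=.1902*(np.cos(a+f0)-np.cos(a+f)); Z=.1902*(np.sin(a+f)-np.sin(a+f0)); tau=f/2
    X-=.019*(np.sin(tau)-np.sin(tau0)); Z+=.019*(np.cos(tau0)-np.cos(tau))
    # tool axes at tilt tau0: y=(-sin,-cos), z=(cos,-sin) in (X,Z)
    print('y',round(-X*np.sin(tau0)-Z*np.cos(tau0),4),'z',round(X*np.cos(tau0)-Z*np.sin(tau0),4),'wx',round(-(tau-tau0)/np.pi,4))
E
```

```text
clock: 14.98
tool_pos: [0.5423, 0.2115, 0.1934]
eef_rot: [0.552, -0.525, 0.446, -0.47]
contact_force: [6.0, 0.9, -8.3]
opening: 0.118
[0.54228896 0.21148034 0.19340199] [ 6.02147126  0.90814516 -8.26171831] 0.11845242564347679
grasp [0.54533121 0.21163054 0.21215625] lid angle deg by height 18.92945458968466
y -0.0113 z 0.0046 wx -0.0105
y -0.0223 z 0.0099 wx -0.0209
y -0.0329 z 0.0159 wx -0.0313
y -0.043 z 0.0225 wx -0.0418
y -0.0527 z 0.0299 wx -0.0522
y -0.0619 z 0.0378 wx -0.0626
y -0.0705 z 0.0463 wx -0.073
```

```bash
python3 -m handwheel '[[[0,-0.0057,0.002,-0.005,0,0],[0,-0.0113,0.0046,-0.0105,0,0],[0,-0.017,0.007,-0.016,0,0],[0,-0.0223,0.01,-0.021,0,0],[0,-0.0276,0.013,-0.026,0,0],[0,-0.033,0.016,-0.031,0,0],[0,-0.038,0.019,-0.036,0,0],[0,-0.043,0.0225,-0.042,0,0],[0,-0.048,0.026,-0.047,0,0],[0,-0.053,0.03,-0.052,0,0],[0,-0.0575,0.034,-0.057,0,0],[0,-0.062,0.038,-0.063,0,0]]]'
python3 -m handwheel '[[[0,-0.004,0.0045,-0.005,0,0],[0,-0.008,0.0095,-0.01,0,0],[0,-0.008,0.0095,-0.01,0,0],[0,-0.008,0.0095,-0.01,0,0],[0,-0.008,0.0095,-0.01,0,0],[0,-0.008,0.0095,-0.01,0,0]]]'
python3 - <<'E'
from h import *
p,q,s=st(); print(p,s['contact_force'],s['opening'])
a=np.arctan2(44,185); g=p-.019*q.as_matrix()[:,1]
print('grasp',g,'lid deg by height',np.degrees(np.arcsin((g[2]-.1105)/.1902)-a))
x,y=save('scene','s4.png'),save('top','t4.png')
cv2.imwrite('pics/z4.png',cv2.resize(np.hstack([x,y]),(800,300),interpolation=cv2.INTER_AREA)[:,:,::-1])
E
```

```text
clock: 15.98
tool_pos: [0.5877, 0.2138, 0.2473]
eef_rot: [0.597, -0.567, 0.391, -0.411]
contact_force: [2.3, 0.7, -9.8]
opening: 0.121
clock: 16.48
tool_pos: [0.5965, 0.2143, 0.2537]
eef_rot: [0.605, -0.574, 0.38, -0.4]
contact_force: [-5.6, -0.1, 3.2]
opening: 0.121
[0.59647245 0.21431413 0.25369365] [-5.60652318 -0.12071187  3.19349377] 0.12114172605366072
grasp [0.60389813 0.21471911 0.2711778 ] lid deg by height 44.2701920775325
```

View pics/z4.png

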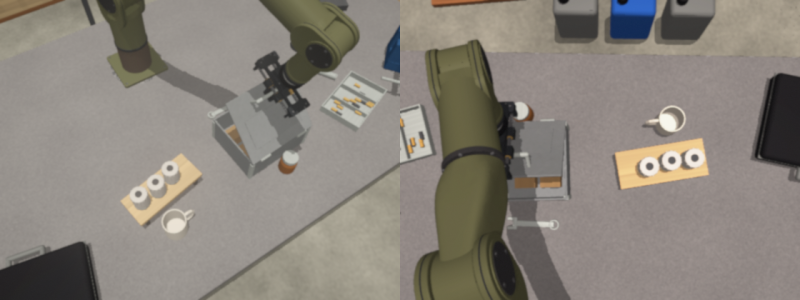

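```bash
python3 -m handwheel '[[[0,0,0,0,0,0],[0,0,0,0,0,0],[0,0,0,0,0,0],[0,0,0,0,0,0],[0,0,0,0,0,0],[0,0,0,0,0,0]]]'
python3 - <<'E'
from h import *
p,q,s=st(); a=np.arctan2(44,185); g=p-.019*q.as_matrix()[:,1]
print(p,np.abs(s['qd']).max(),'lid deg',np.degrees(np.arcsin((g[2]-.1105)/.1902)-a))
im=snapshot('scene')[:,:,::-1].copy(); im=cv2.resize(im,None,fx=4,fy=4,interpolation=cv2.INTER_CUBIC)
t=.05;ex=np.array([np.cos(t),np.sin(t),0]);ey=np.array([-np.sin(t),np.cos(t),0]);ez=np.array([0,0,1.])
H=np.array([.519,.2075,.1105])+.185*ex
for d,c in((40,(0,0,255)),(45,(0,255,0)),(50,(255,0,0))):
    f=np.radians(d); u=-np.cos(f)*ex+np.sin(f)*ez; n=np.sin(f)*ex+np.cos(f)*ez
    P=[proj('scene',H+.22*u+.006*n+y*ey) for y in(-.132,.132)]
    cv2.line(im,*[tuple(int(v*4) for v in x) for x in P],c,1)
c=np.mean([proj('scene',H-.1*ex+.1*ez)],0)*4; x0,y0=int(c[0]-350),int(c[1]-280)
cv2.imwrite('pics/z5.png',im[max(y0,0):y0+560,max(x0,0):x0+700])
E
```

```text
clock: 17.08
tool_pos: [0.5965, 0.2143, 0.2537]
eef_rot: [0.605, -0.574, 0.38, -0.4]
contact_force: [-5.0, 0.0, 3.3]
opening: 0.122
[0.59645498 0.21431441 0.25368683] 0.0012431534900174013 lid deg 44.26658060466088
```

View pics/z5.png

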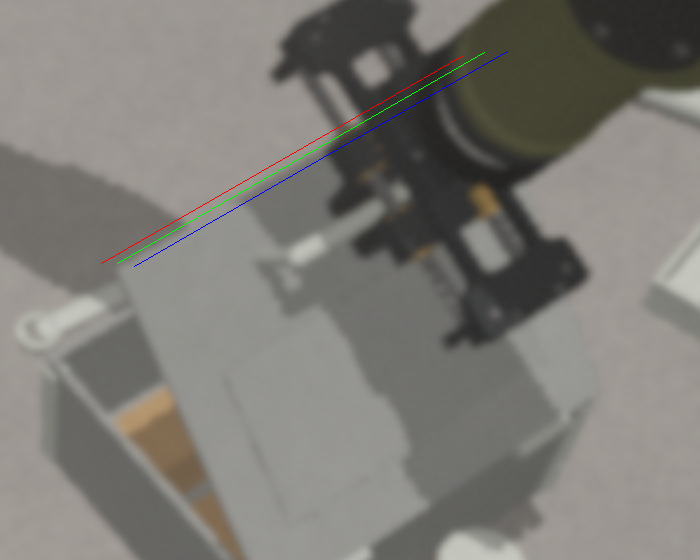

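The green 45° line lies on the lid's front edge at (120,265), the arm is at rest and the bar is held in the fingers. I'll hand the job in.

```bash
python3 -c "
from h import *
print(job.finish_job())"
```

```text
the job is handed in; nothing more can be done
None
```

I stood both bench filters upright on the shelf beside the third. I then gripped the chest lid by its handle, raised it to about 45°, and handed the job in at about 17 s with the fingers still holding it. The hand-in gave no verdict.

- **Filters:** after I let go, the top camera put the axes at +46, −16 and −79 mm along the shelf and within about 4 mm of its centre line. Neighbours are about 63 mm apart, a gap of roughly 9 mm. I did not re-measure them after lifting the lid; the last pictures still show all three standing in a row.
- **Lid:** the angle works out at 44.3° from the height of the grasp point. In the scene picture a line drawn for 45° lies on the lid's front edge. The arm was at rest, gripping the bar at 25 N.
- **Mug, jar and wrench:** I did not touch them on purpose. They appeared to be in their original places in the last pictures, but I did not measure them.
- **Disagreements:** the first wrist-camera reading of filter_b was about 7 mm off, because the arm was still settling; later looks agreed with the top camera to within about 3 mm on filter_c and 6 mm on filter_a. The gripper reads about 10.5 mm on the 12 mm handle bar; I did not look into why, but the lid lifted normally.

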